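# Load a tongued carrier board into a laser-marking fixture and check it with the gap gauge

## Robot

A 7-joint arm with a two-finger parallel gripper is mounted at the origin on the work surface. World frame = base frame: x ahead of the robot, y to its left, z up, the work surface at z = 0. Lengths are in mm, angles in rad, forces in N, time in s.
With the tool pointing down it reaches from about 350 to 900 mm from the base axis. Payload 19.9 kg.
Tool frame: the origin (TCP) lies on the centre line of the jaws, within the pads' length; the fingertips stand 19 mm ahead of it and the grasp point (between the pads) is the TCP; z points along the fingers, y is the line along which they close (so a half turn about z gives the same grasp; the last joint's range is limited). The gripper opens to 85 mm and grips with 20 to 120 N. Pads are 22 mm wide; open, the fingers measure 114 mm over their backs; the gripper's body (76 mm by 85 mm) begins 54 mm behind the grasp point. The pads swing forward as they close: fully open they stand 13 mm farther back than shut.
Start: joints at [1.252, 0.417, -0.01, 1.614, 0.005, 1.111, -0.053], TCP at [171.395, -601.018, 211.36] pointing down, gripper open.
Joint ranges: [-2.81, 2.81], [-0.39, 2.02], [-1.27, 1.25], [0.06, 2.57], [-1.19, 4.33], [0.19, 2], [-2.82, 2.82]. Speed limits (rad/s): [1.89, 1.89, 2.39, 2.39, 3.01, 3.01, 3.01].

## Interface

Orientations are given as a rotation vector (axis times angle).
In Python, from workcell import env gives the robot as it stands.
- The arm moves only by the tool jog_arm, never from a script. Its argument "deltas" is text: rows parted by semicolons, each of 7 numbers parted by spaces: the opening, from -1 (shut) to 1 (fully open), then the shift along the tool's x, y, z in units of 50 mm (1.0 is 50 mm), then the turn, a rotation vector about the tool's x, y, z in units of 6 degrees (1.0 is 6 degrees). In form: fingers dx dy dz wx wy wz; .... A call has 1 to 10 rows; each row is the pose to reach, as a shift and turn from the pose commanded when the call began, along the tool's axes at that moment; what a row does not reach only later rows make up. A row lasts 1/8 s, in which the tool goes at most 62.5 mm and 10.7 degrees, less where a joint would pass 70% of its speed; a pose out of reach is approached as far as the arm can. A call with a gripper value outside its range is refused whole. The fingers move at their own pace and stop on an object; "force" is the grip in N (left out, the last holds). Time passes only in rows, so rows that repeat a pose let the fingers close. It gives the time, the measured TCP pose, the force, the opening and the grip force at its end, in the units of the state.
- env.get_state(): the state, without advancing time (a new reading comes with each control period).
- env.read_camera(name): name is "scene" or "top" or "wrist"; returns the picture (384x512x3 uint8, red, green, blue); there is no depth.
- env.camera_info(name): a dict with "mtx" (3x3 intrinsics, pixels), "D" ([k1, k2, p1, p2, k3] as OpenCV has them; the pictures are not rectified), "origin" and "attitude" of the camera in the world; the wrist camera has in their place "tool_from_camera" (4x4, takes a point from camera to tool coordinates, whose origin is the TCP and whose axes are the flange's). Camera axes: x right, y down, z forward; pixel columns grow to the right and rows downward; lengths in mm; the calibration is good to about 2 mm. A picture is of the moment at which its call begins: read the wrist's pose just before it. camera_info takes no time and is no camera call.
- env.hand_in(): hands the job in; it is judged then, once.
The state is a dict: "time_s": time; "qpos": joint angles; "qvel": joint speeds; "effort": joint torques, N m; "tool_pos": TCP position; "orientation": TCP orientation; "wrist_force": force on the tool from outside, world axes, zero at the start; "torque": the same for the moment, N m; "finger_gap": finger opening in mm; "gripper_force": force on a finger pad.
Only numpy, scipy, OpenCV 4.12 (cv2) and the standard library are available. Lean on these libraries where they do the work, as an engineer would, in place of code of your own. Each camera call takes 0.05 s, during which the arm holds its last target. There are 200 camera calls.

## Task

Load the tag carrier board into the marking fixture: with the board still held at its angle by the lift, push it along until its tongue is fully home in the groove, then press its raised end down until the board lies flat. Then take the gap gauge from its rack and stand it in the gap between the board and the end stop, blade down and fully in, and let go. Leave everything else on the table where it is.

Things in the scene. Friction and masses are not known exactly. Their poses are not given: they have to be found in the camera images.
- fixture: Marking fixture, fixed. Perforated aluminium bed 305 x 170 mm (x -175 to +130), 12 mm thick; origin at table level, z up, x along the bed towards the groove. Steel groove rail, 150 mm wide, at the +x end (see groove_back), end stop near the -x end (see stop_face), low side guides (12 mm above the bed) at x +20 to +96, inner faces at y +/-68 mm.
- stop_face (a point): Middle of the top edge of the end stop's face towards the groove: 30 mm above the table, at x = -109 mm in the fixture; axes as the fixture's. The stop is a steel bar 12 mm thick (x -121 to -109), 60 mm wide (y, centred), its top level with that of the board lying flat.
- groove_back (a point): Foot of the groove's back wall, on the bed, mid-width, at x = +110 mm in the fixture. The groove is an open-fronted slot 13.5 mm high between the bed and an overhanging lip whose front is at x = +96 mm; rail top 33.5 mm above the table.
- lift (a joint): Lift under the board: 0 = raised (tops 54 mm above the table, 42 above the bed), 0.0418 = fully down, flush with the bed. No spring: friction holds it, it sinks when pressed with about 6 N and stays where left. Two dark steel pads, each on a post, at fixture x -100 to -80 mm, y 35 to 59 mm either side of the middle.
- board: Plywood carrier board with four blank metal tags on top: 210 mm (x) x 120 mm (y) x 18 mm, 0.28 kg; the last 22 mm at its +x end are the tongue, only the lower 7 mm thick. Origin at the centre of the underside, z out of the top. Starts tilted about 0.28 rad: tongue tip on the bed short of the groove, rear part on the lift pads, its end overhanging the stop; slides when pushed.
- tongue_tip (a point): Middle of the lower edge of the tongue's tip (board x = +105 mm). Home against the groove's back wall (tilted, it stops up to 2 mm short).
- free_end (a point): Middle of the lower edge of the board's raised end face (board x = -105 mm); the face is 18 mm high; starts about 70 mm above the table. With the board home and flat a gap of 7 to 9 mm is left from here to the end stop; not pushed home, the board comes down on the stop or leaves too small a gap.
- rack: Grey plastic rack for the gauge, fixed, 60 x 80 mm, 20 mm high, with a slot 8 x 36 mm along y through its middle; the gauge's shoulder rests on its top. Origin at the centre of its underside.
- gauge: Steel gap gauge, 0.12 kg, 57 mm high, standing in the rack: flat blade 5 mm thick (x), 30 mm wide (y), 15 mm long, lower edge rounded, under a grip block 20 (x) x 40 (y) x 42 mm high whose underside is the shoulder. Origin: middle of the blade's lower edge, z up. Fully in the gap the shoulder rests on board and stop, origin 15 mm above the table, x along the fixture's x (either way).
- gauge_grip (a point): Centre of the grip block's gripping height, 41 mm above the gauge's origin.
- chuck: Bystander: grey rotary chuck on a foot plate 80 x 60 mm, 66 mm high. Origin under its centre.
- driver: Bystander: screwdriver with a black handle.
- cleaner: Bystander: small white bottle, 130 mm high.
- blanks: Bystander: stack of thin wooden blanks, 60 x 85 mm, 15 mm high.
- mouse: Bystander: black computer mouse on its mat.
- tagbin: Bystander: shallow black bin of metal tags, 110 x 150 mm, 30 mm high.

How it is judged (in metres and radians):
On the way, in this order (a step that is already met when the one before it is completed fails the run):
1. the tongue is pushed into the groove (tip at least 5 mm past the lip's front) while the board is still angled by more than 0.12 rad (x of tongue_tip in the frame of fixture above 0.101 m and z of tongue_tip in the frame of fixture below 0.02 m and angle between board's own z axis and vertical above 0.12 rad), for 0.1 s.
2. the board lies flat with its tongue in the groove (x of tongue_tip in the frame of fixture above 0.101 m and z of tongue_tip in the frame of fixture below 0.02 m and angle between board's own z axis and vertical below 0.03 rad), for 0.2 s.
At the end, for the whole second after the job is handed in: Board flat (0.03 rad), tongue tip within 7 mm of the groove's back wall; gauge released in the gap between board and end stop, blade down along the gap (0.3 rad), upright (0.12 rad), within 3 mm of fully in and 45 mm of the stop's middle; both at rest (x of tongue_tip in the frame of fixture above 0.103 m and z of tongue_tip in the frame of fixture below 0.02 m and angle between board's own z axis and vertical below 0.03 rad and x of gauge in the frame of stop_face between 0 and 0.01 m and y of gauge in the frame of stop_face between -0.045 and 0.045 m and z of gauge in the frame of stop_face below -0.012 m and angle between gauge's own z axis and vertical below 0.12 rad and angle between the x axis of gauge and the x axis of fixture, either way round below 0.3 rad and linear speed of each of gauge, board below 0.02 m/s); the robot touches nothing.
It fails at once if a bystander is displaced by more than 30 mm (distance of any of chuck, driver, cleaner, blanks, mouse, tagbin from where it was at the start of the episode above 0.03 m).
It also fails if it takes over 51 s, if anything falls off the work surface, if the arm or the gripper's body presses on something with over 40 N, if the wrist force passes 120 N, or if a joint passes its speed limit or range.

## Working session

There is one attempt and no reset: what is moved stays moved. The work goes in short steps, Python scripts to look and compute and a tool call to move; the robot and the scene stay as the last step left them, time stands still between calls to the robot, and variables do not carry over. Pictures are saved under pics/ and viewed, at most 10 in all, crops included, and the job is handed in when it is done.

Besides the shell and the picture viewer there is one more tool, called after "Emit:" in YAML: its name, and indented under it one key for each argument. jog_arm: Moves the arm, as the interface text tells. Its arguments: {"type":"object","properties":{"deltas":{"type":"string"},"force":{"type":"number"}},"required":["deltas"]}

```bash
ls; mkdir -p pics; python3 - <<'E'
from workcell import env
import cv2
for n in ("scene","top"):
    im=env.read_camera(n); cv2.imwrite(f"pics/{n}0.png",cv2.cvtColor(im,cv2.COLOR_RGB2BGR))
    print(n,env.camera_info(n))
print(env.camera_info("wrist")); print(env.get_state())
E
```

```text
pics
scene {'mtx': array([[350.54465018,   0.        , 261.91415026],
       [  0.        , 350.54465018, 193.42898215],
       [  0.        ,   0.        ,   1.        ]]), 'D': array([-0.01105705,  0.        ,  0.        ,  0.        ,  0.        ]), 'origin': array([1087.05180302,   73.11467616,  663.71544408]), 'attitude': array([-1.66414787, -1.93400471,  0.76151701])}
top {'mtx': array([[454.12531365,   0.        , 254.78742091],
       [  0.        , 454.12531365, 195.53147544],
       [  0.        ,   0.        ,   1.        ]]), 'D': array([-0.01841762,  0.        ,  0.        ,  0.        ,  0.        ]), 'origin': array([ 420.84479442,  -33.47958441, 1085.61384772]), 'attitude': array([-2.16069593,  2.11325887, -0.13023178])}
{'mtx': array([[342.09824367,   0.        , 253.7533238 ],
       [  0.        , 342.09824367, 190.99348798],
       [  0.        ,   0.        ,   1.        ]]), 'D': array([-0.05352571,  0.        ,  0.        ,  0.        ,  0.        ]), 'tool_from_camera': array([[ 1.48435870e-04, -9.61452257e-01, -2.74971882e-01,
         6.99684938e+01],
      
[... 258 characters left out ...]
s': 0.1, 'qpos': array([ 1.25152439,  0.41793349, -0.0102948 ,  1.61412432,  0.00467323,
        1.1106899 , -0.0529599 ]), 'qvel': array([-0.00057347, -0.00082453, -0.00146881, -0.00052244, -0.00187122,
        0.00267335,  0.00017107]), 'effort': array([ 5.74007136e-04, -8.65833449e+01,  6.79917578e-01, -4.35646963e+01,
        1.91803894e-02,  4.87531259e-03,  2.61550815e-05]), 'tool_pos': array([ 171.28247294, -600.71801408,  210.8065317 ]), 'orientation': array([-3.11023710e+00, -4.34812901e-01,  3.48790763e-04]), 'wrist_force': array([-0.18112911, -0.83109052, -0.37426585]), 'torque': array([-0.01469091, -0.00423934, -0.0370946 ]), 'gripper_force': 0.0, 'finger_gap': 85.08459402357454}
```

View pics/scene0.png

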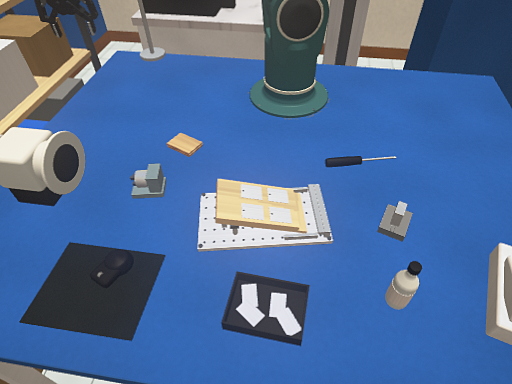

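View pics/top0.png

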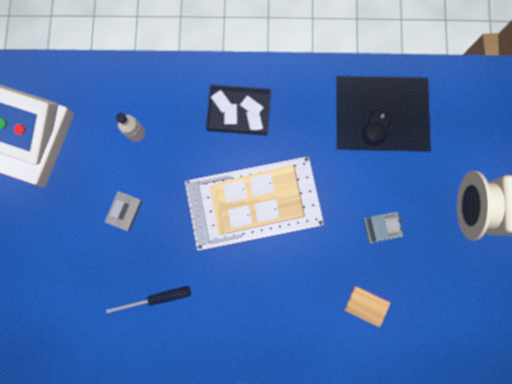

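The scene view shows the bed centred near (265,220), with the groove rail on its right at (318,210), the tilted board at (262,205) and the gauge in its rack at (397,215). The top view has the bed corners near (186,182), (308,158), (324,223) and (199,249), the rail on its left side, and the rack at (123,211).

```bash
cat > h.py <<'E'
import numpy as np,cv2
from scipy.spatial.transform import Rotation as R
from workcell import env
def cam(n,st=None):
    i=env.camera_info(n)
    if n=="wrist":
        T=i["tool_from_camera"]; Rt=R.from_rotvec(st["orientation"]).as_matrix()
        return i["mtx"],i["D"],Rt@T[:3,3]+st["tool_pos"],Rt@T[:3,:3]
    return i["mtx"],i["D"],np.array(i["origin"]),R.from_rotvec(i["attitude"]).as_matrix()
def rays(c,px):
    u=cv2.undistortPoints(np.array(px,float).reshape(-1,1,2),c[0],c[1])[:,0]
    return np.c_[u,np.ones(len(u))]@c[3].T
def onz(c,px,z):
    d=rays(c,px); return c[2]+d*((z-c[2][2])/d[:,2])[:,None]
def proj(c,P):
    return cv2.projectPoints((np.array(P,float).reshape(-1,3)-c[2])@c[3],np.zeros(3),np.zeros(3),c[0],c[1])[0][:,0]
def tri(cs,pxs):
    A=np.zeros((3,3));b=np.zeros(3)
    for c,p in zip(cs,pxs):
        d=rays(c,[p])[0];d/=np.linalg.norm(d);M=np.eye(3)-np.outer(d,d);A+=M;b+=M@c[2]
    return np.linalg.solve(A,b)
E
python3 - <<'E'
from h import *
for n in ("top","scene"):
    im=cv2.imread(f"pics/{n}0.png"); c=cam(n)
    hsv=cv2.cvtColor(im,cv2.COLOR_BGR2HSV)
    m=((hsv[...,1]<140)|((hsv[...,0]<40)&(hsv[...,2]>80))).astype(np.uint8)*255
    m=cv2.morphologyEx(m,cv2.MORPH_CLOSE,np.ones((3,3)))
    cs,_=cv2.findContours(m,cv2.RETR_EXTERNAL,cv2.CHAIN_APPROX_NONE)
    for k in cs:
        a=cv2.contourArea(k)
        if a<200 or a>15000: continue
        r=cv2.boxPoints(cv2.minAreaRect(k)); q=cv2.approxPolyDP(k,4,True)[:,0]
        x,y=k[:,0].mean(0)
        if n=="top" and (100<x<330 and 150<y<260):
            z=12 if a>3000 else 20
            P=onz(c,r,z); print(n,a,r.round(1).tolist(),P.round(1).tolist(),np.linalg.norm(P-np.roll(P,1,0),axis=1).round(1)); 
            print(" mean",P.mean(0).round(1)," poly",q.tolist())
        if n=="scene" and 190<x<420 and 150<y<260: print(n,a,q.tolist(),onz(c,q,12).round(0).tolist())
for n,(x,y,w,h),s in (("top",(95,145,240,115),3.3),("scene",(190,170,225,85),3.5)):
    im=cv2.imread(f"pics/{n}0.png")[y:y+h,x:x+w]
    cv2.imwrite(f"pics/{n}0c.png",cv2.resize(im,None,fx=s,fy=s,interpolation=cv2.INTER_CUBIC))
E
```

```text
top 898.5 [[103.0999984741211, 221.8000030517578], [116.9000015258789, 189.10000610351562], [142.10000610351562, 199.6999969482422], [128.3000030517578, 232.39999389648438]] [[503.8, 349.6, 20.0], [582.9, 321.9, 20.0], [558.6, 259.7, 20.0], [480.2, 287.8, 20.0]] [66.2 83.8 66.8 83.3]
 mean [531.4 304.8  20. ]  poly [[117, 191], [104, 221], [127, 231], [141, 200]]
top 9257.0 [[182.0, 180.0], [310.5, 154.3000030517578], [324.70001220703125, 225.6999969482422], [196.3000030517578, 251.3000030517578]] [[609.6, 167.8, 12.0], [678.8, -140.6, 12.0], [507.0, -175.3, 12.0], [439.8, 126.2, 12.0]] [174.8 316.1 175.2 308.9]
 mean [558.8  -5.5  12. ]  poly [[309, 157], [185, 180], [196, 249], [323, 225]]
scene 860.0 [[398, 201], [396, 206], [387, 205], [377, 231], [402, 241], [412, 213]] [[465.0, 319.0, 12.0], [483.0, 312.0, 12.0], [482.0, 291.0, 12.0], [567.0, 261.0, 12.0], [587.0, 315.0, 12.0], [500.0, 348.0, 12.0]]
scene 7924.0 [[200, 194], [198, 251], [333, 240], [319, 184], [279, 187], [217, 178], [215, 192]] [[515.0, -174.0, 12.0], [681.0, -133.0, 12.0], [608.0, 161.0, 12.0], [435.0, 122.0, 12.0], [461.0, 21.0, 12.0], [452.0, -145.0, 12.0], [502.0, -138.0, 12.0]]
scene 331.0 [[326, 166], [396, 157], [328, 158]] [[363.0, 139.0, 12.0], [296.0, 332.0, 12.0], [329.0, 143.0, 12.0]]
```

View pics/top0c.png

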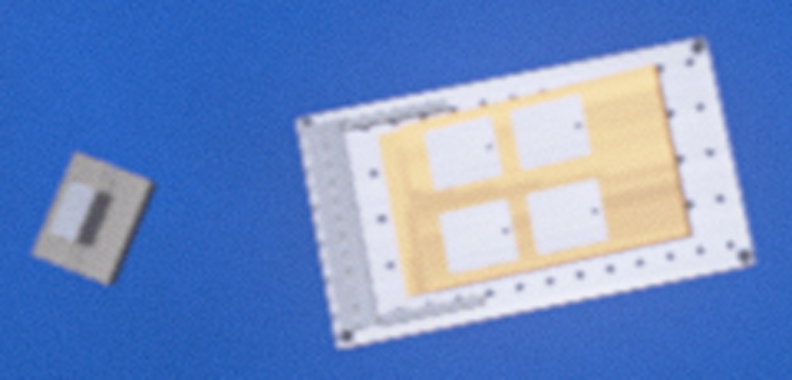

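View pics/scene0c.png

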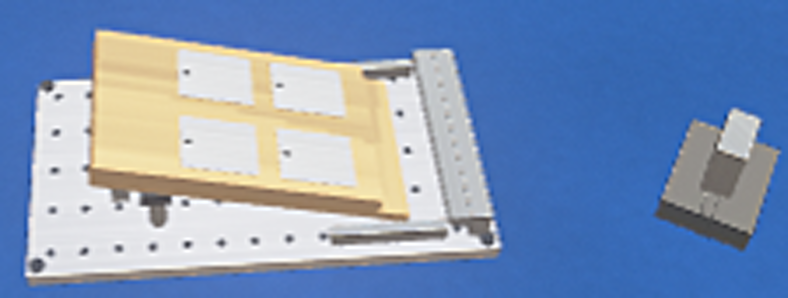

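In the top crop the bed corners are at (300,120), (704,38), (754,262) and (340,347), the tongue edge runs (381,133)–(407,296), and the rack corners are (77,152), (154,180), (110,285), (31,254). The scene crop confirms the board's raised end is on the left and its tongue is just short of the rail.

```bash
cat > /tmp/a.py <<'E'
from h import *
t=cam("top"); s=cam("scene")
f=lambda p,o,k: np.array(p,float)/k+o
ct=f([[300,120],[704,38],[754,262],[340,347]],[95,145],3.3)
cs=f([[497,252],[27,280],[38,82]],[190,170],3.5) 
P=onz(t,ct,12); 
print("bed top",P.round(1).tolist(),[np.linalg.norm(P[i]-P[i-1]).round(1) for i in range(4)])
print("bed scene",onz(s,cs,12).round(1).tolist())
ex=(P[0]-P[1]+P[3]-P[2]);yaw=np.arctan2(ex[1],ex[0]);ex=np.array([np.cos(yaw),np.sin(yaw),0]);ey=np.array([-ex[1],ex[0],0])
O=P.mean(0)+22.5*ex;O[2]=0
print("fixture",O,yaw)
F=lambda p:np.c_[(p-O)@ex,(p-O)@ey,p[:,2]].round(1).tolist()
print("tongue",F(onz(t,f([[381,133],[407,296]],[95,145],3.3),17)))
print("free",F(onz(t,f([[655,66],[689,236]],[95,145],3.3),87)))
print("free scene top edge",F(onz(s,f([[97,30],[92,165]],[190,170],3.5),87)))
print("free tri",F(np.array([tri([t,s],[f([655,66],[95,145],3.3),f([92,165],[190,170],3.5)]),tri([t,s],[f([689,236],[95,145],3.3),f([97,30],[190,170],3.5)])])))
r=onz(t,f([[77,152],[154,180],[110,285],[31,254]],[95,145],3.3),20)
print("rack",r.round(1).tolist(),r.mean(0),np.arctan2(*(r[1]-r[0]+r[2]-r[3])[[1,0]]),[np.linalg.norm(r[i]-r[i-1]).round(1) for i in range(4)])
r2=onz(s,f([[697,120],[779,150],[743,237],[656,205]],[190,170],3.5),20);print("rack scene",r2.mean(0))
T=R.from_rotvec(env.get_state()["orientation"]).as_matrix();print(T.round(3))
E
python3 /tmp/a.py
```

```text
bed top [[606.4, 158.2, 12.0], [673.2, -135.5, 12.0], [509.9, -172.3, 12.0], [442.7, 122.1, 12.0]] [np.float64(167.7), np.float64(301.2), np.float64(167.4), np.float64(302.0)]
bed scene [[613.5, 158.7, 12.0], [679.0, -134.0, 12.0], [512.4, -172.7, 12.0]]
fixture [553.07155801  15.07575919   0.        ] 1.7948864539928446
tongue [[71.0, -61.4, 17.0], [74.7, 58.1, 17.0]]
free [[-125.9, -55.9, 87.0], [-123.7, 62.0, 87.0]]
free scene top edge [[-124.0, 55.3, 87.0], [-125.5, -60.7, 87.0]]
free tri [[-126.3, -56.8, 82.3], [-124.5, 61.5, 80.9]]
rack [[578.3, 318.2, 20.0], [559.0, 260.7, 20.0], [482.6, 287.9, 20.0], [503.5, 346.6, 20.0]] [530.84658412 303.33449422  20.        ] -1.9039281771241714 [np.float64(80.0), np.float64(60.6), np.float64(81.1), np.float64(62.3)]
rack scene [535.92759393 303.39587145  20.        ]
[[ 0.962  0.274 -0.   ]
 [ 0.274 -0.962  0.001]
 [-0.    -0.001 -1.   ]]
```

Emit:
jog_arm:
  deltas: "0.4 10.56 -6.35 0.2 0 0 -14.5;0.4 10.56 -6.35 0.2 0 0 -14.5;0.4 10.56 -6.35 0.2 0 0 -14.5;0.4 10.56 -6.35 0.2 0 0 -14.5;0.4 10.56 -6.35 0.2 0 0 -14.5;0.4 10.56 -6.35 0.2 0 0 -14.5;0.4 10.56 -6.35 0.2 0 0 -14.5;0.4 10.56 -6.35 0.2 0 0 -14.5;0.4 10.56 -6.35 0.2 0 0 -14.5;0.4 10.56 -6.35 0.2 0 0 -14.5"

```text
time_s: 1.35
tool_pos: [593.2, -149.0, 201.1]
orientation: [-1.956, -2.458, -0.0]
wrist_force: [-0.3, -0.4, 0.3]
finger_gap: 59.7
gripper_force: 0.0
```

```bash
python3 - <<'E'
from h import *
im=env.read_camera("wrist"); cv2.imwrite("pics/w1.png",im[...,::-1])
E
```

```text
(no output)
```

View pics/w1.png

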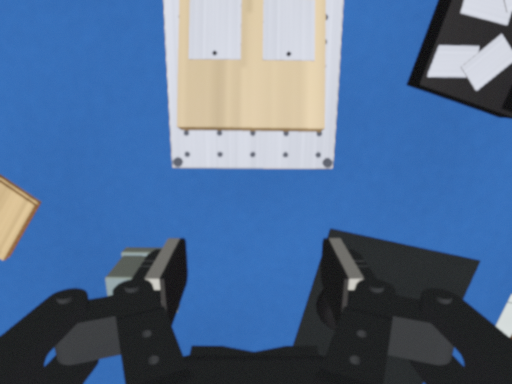

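The wrist view has the board's free top edge at row 130 (columns 178–324), the bed's rear corners at (173,168) and (333,168), and part of the chuck near (130,265), by the left finger.

```bash
python3 - <<'E'
from h import *
st=env.get_state(); c=cam("wrist",st); t=cam("top")
yaw=1.796; O=np.array([554.5,15.1,0]);ex=np.array([np.cos(yaw),np.sin(yaw),0]);ey=np.array([-ex[1],ex[0],0])
F=lambda p:np.c_[(p-O)@ex,(p-O)@ey,p[:,2]].round(1).tolist()
print("tcp",F(st["tool_pos"][None]))
p=onz(c,[[173,168],[333,168]],12);print("bed corners (-175,+-85)",p.round(1).tolist(),F(p))
print("free top",F(onz(c,[[178,130],[324,130]],87)))
print("chuck wrist",F(onz(c,[[106,295],[122,248],[160,248]],66)))
print("chuck top",F(onz(t,[[365,218],[370,243],[402,236],[397,212]],66)),F(onz(t,[[365,218],[370,243],[402,236],[397,212]],5)))
E
```

```text
tcp [[-162.8, -5.9, 201.0]]
bed corners (-175,+-85) [[515.6, -166.2, 12.0], [679.4, -127.5, 12.0]] [[-168.0, 78.4, 12.0], [-166.9, -89.9, 12.0]]
free top [[-120.9, 54.9, 87.0], [-120.1, -62.5, 87.0]]
chuck wrist [[-287.0, 141.3, 66.0], [-234.9, 119.4, 66.0], [-234.5, 82.6, 66.0]]
chuck top [[-259.2, 92.9, 66.0], [-257.0, 149.5, 66.0], [-330.4, 148.8, 66.0], [-332.6, 94.3, 66.0]] [[-273.7, 90.0, 5.0], [-271.4, 150.0, 5.0], [-349.2, 149.2, 5.0], [-351.5, 91.5, 5.0]]
```

Emit:
jog_arm:
  deltas: "0.4 0 0 1.2 0 0 0;0.4 0 0 2.42 0 0 0;0.4 0 0 2.42 0 0 0;0.4 0.2 0 2.42 0 0 0;0.4 0.3 0 2.42 0 0 0"

```text
time_s: 2.02
tool_pos: [590.0, -135.5, 83.0]
orientation: [1.955, 2.455, 0.002]
wrist_force: [-0.0, 0.9, -0.0]
finger_gap: 59.4
gripper_force: 0.0
```

Emit:
jog_arm:
  deltas: "0.4 0.04 0 0 0 0 0;0.4 0.08 0 0 0 0 0;0.4 0.12 0 0 0 0 0;0.4 0.16 0 0 0 0 0;0.4 0.2 0 0 0 0 0;0.4 0.24 0 0 0 0 0;0.4 0.28 0 0 0 0 0;0.4 0.32 0 0 0 0 0"

```text
time_s: 3.02
tool_pos: [585.1, -120.6, 80.4]
orientation: [-1.957, -2.457, -0.0]
wrist_force: [0.3, -0.5, -0.4]
finger_gap: 60.0
gripper_force: 0.0
```

Emit:
jog_arm:
  deltas: "0.4 0.04 0 0 0 0 0;0.4 0.08 0 0 0 0 0;0.4 0.12 0 0 0 0 0;0.4 0.16 0 0 0 0 0;0.4 0.2 0 0 0 0 0;0.4 0.24 0 0 0 0 0;0.4 0.28 0 0 0 0 0;0.4 0.32 0 0 0 0 0"

```text
time_s: 4.03
tool_pos: [581.5, -104.9, 80.4]
orientation: [-1.957, -2.457, -0.0]
wrist_force: [-0.1, -0.7, -0.2]
finger_gap: 59.8
gripper_force: 0.0
```

```bash
cat > look.py <<'E'
from h import *
import sys
st=env.get_state(); k=sys.argv[1]
w=env.read_camera("wrist")[...,::-1]; s=env.read_camera("scene")[...,::-1]
np.save("pics/st%s.npy"%k,st,allow_pickle=True)
cv2.imwrite(f"pics/w{k}.png",w);cv2.imwrite(f"pics/s{k}.png",s)
a=cv2.resize(s[165:255,190:340],None,fx=2.67,fy=2.67,interpolation=cv2.INTER_CUBIC)
b=cv2.resize(w,(400,300))
cv2.imwrite(f"pics/c{k}.png",np.vstack([cv2.resize(a,(400,240)),b]))
print(st["tool_pos"],st["wrist_force"])
E
python3 look.py 2
```

```text
[ 581.53466144 -104.92435768   80.37725959] [-0.0504612  -0.73202042 -0.18067339]
```

View pics/c2.png

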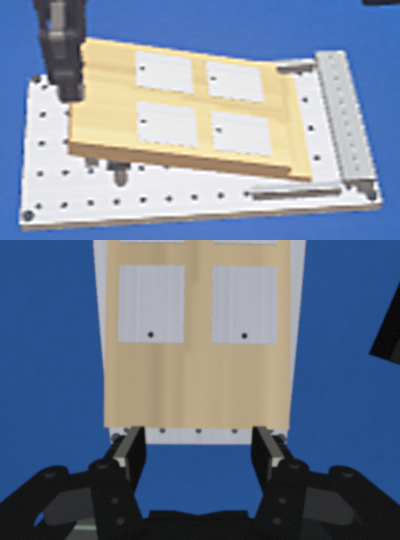

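The pictures show the fingers just about at the board's free end (wrist row ~425 of the stack), with the board still short of the groove.

Emit:
jog_arm:
  deltas: "0.4 0.05 0 0 0 0 0;0.4 0.1 0 0 0 0 0;0.4 0.15 0 0 0 0 0;0.4 0.2 0 0 0 0 0;0.4 0.25 0 0 0 0 0;0.4 0.3 0 0 0 0 0;0.4 0.35 0 0 0 0 0;0.4 0.4 0 0 0 0 0"

```text
time_s: 5.12
tool_pos: [577.1, -85.4, 80.4]
orientation: [-1.958, -2.457, -0.0]
wrist_force: [1.1, -0.3, -0.5]
finger_gap: 59.7
gripper_force: 0.0
```

```bash
python3 look.py 3; python3 - <<'E'
from h import *
c=cam("wrist",np.load("pics/st2.npy",allow_pickle=True).item())
im=cv2.imread("pics/w2.png");im3=cv2.imread("pics/w3.png")
for k,i in(("2",im),("3",im3)):
    hsv=cv2.cvtColor(i,cv2.COLOR_BGR2HSV); m=((hsv[...,0]<30)&(hsv[...,1]>50)&(hsv[...,2]>90))
    st=np.load(f"pics/st{k}.npy",allow_pickle=True).item(); c=cam("wrist",st)
    r=[[x,np.nonzero(m[:,x])[0].max()] for x in (200,250,290)]
    P=onz(c,r,87); Rt=R.from_rotvec(st["orientation"]).as_matrix()
    print(r,((P-st["tool_pos"])@Rt).round(1).tolist())
E
```

```text
[577.10213726 -85.43025611  80.39006019] [ 1.13006909 -0.26358762 -0.47432535]
[[200, np.int64(239)], [250, np.int64(240)], [290, np.int64(240)]] [[0.7, -26.4, -6.6], [0.2, -1.6, -6.6], [0.2, 18.2, -6.6]]
[[200, np.int64(274)], [250, np.int64(275)], [290, np.int64(275)]] [[-18.7, -27.3, -6.6], [-19.2, -1.7, -6.6], [-19.3, 18.8, -6.6]]
```

View pics/c3.png

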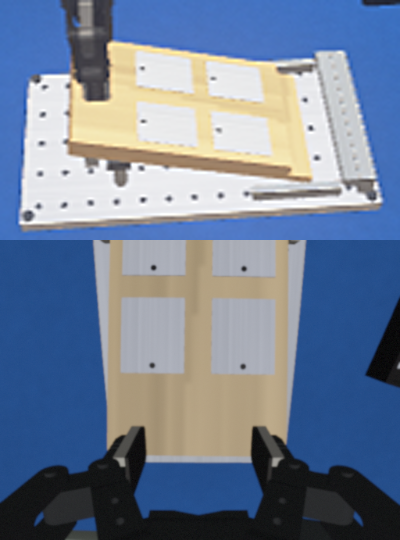

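The fingers have passed over the board without touching it (wrist view: the board's edge is now behind the fingertips), so with this opening the tips sit higher than I assumed. I'll back off, shut them and measure the tips.

Emit:
jog_arm:
  deltas: "0.4 -0.6 0 0 0 0 0;0.4 -1.2 0 0 0 0 0;-1 -1.2 0 0 0 0 0;-1 -1.2 0 0 0 0 0;-1 -1.2 0 0 0 0 0;-1 -1.2 0 0 0 0 0;-1 -1.2 0 0 0 0 0"
  force: 40

```text
time_s: 6.1
tool_pos: [590.5, -143.8, 80.4]
orientation: [-1.957, -2.458, -0.0]
wrist_force: [0.0, 0.9, -0.3]
finger_gap: -0.4
gripper_force: 0.0
```

```bash
python3 look.py 4; python3 - <<'E'
import cv2,numpy as np
s=cv2.imread("pics/s4.png");w=cv2.imread("pics/w4.png")
cv2.imwrite("pics/c4.png",np.vstack([cv2.resize(s[110:260,170:350],(480,300),interpolation=cv2.INTER_CUBIC),w[110:384,140:380].repeat(1,0)[:, :].copy() if 0 else cv2.resize(w[184:384,100:420],(480,300))]))
E
```

```text
[ 590.53442908 -143.79165659   80.43501037] [ 0.01485713  0.93607488 -0.28982024]
```

View pics/c4.png

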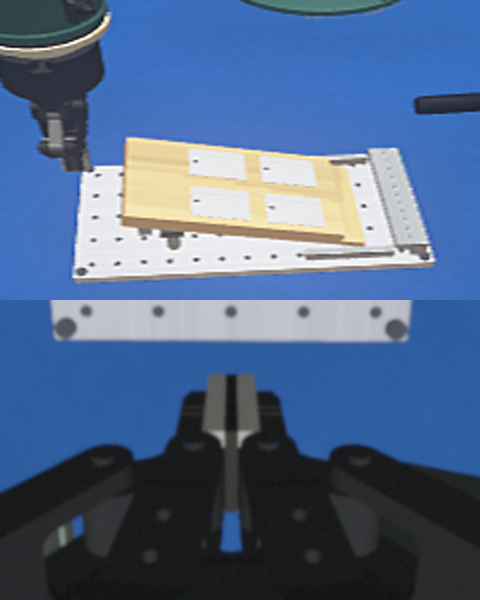

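```bash
python3 - <<'E'
from h import *
st=np.load("pics/st4.npy",allow_pickle=True).item(); s=cam("scene"); w=cam("wrist",st)
Rt=R.from_rotvec(st["orientation"]).as_matrix()
L=lambda P:((P-st["tool_pos"])@Rt).round(1)
print("tri tip",L(tri([s,w],[[198.5,195.5],[254,233]])), L(tri([s,w],[[198.5,194],[254,235]])))
for x,z in ((11,19),(0,19),(-11,19),(11,0),(11,-20),(11,-27)):
    P=st["tool_pos"]+Rt@np.array([x,0,z]); print(x,z,proj(w,P).round(0),proj(s,P).round(0))
E
```

```text
tri tip [ 1.3 -0.6 -9.9] [  2.1  -0.6 -14.5]
11 19 [[253. 203.]] [[206. 205.]]
0 19 [[253. 222.]] [[201. 205.]]
-11 19 [[253. 240.]] [[196. 205.]]
11 0 [[253. 215.]] [[205. 199.]]
11 -20 [[253. 230.]] [[204. 193.]]
11 -27 [[253. 236.]] [[204. 191.]]
```

Emit:
jog_arm:
  deltas: "-1 0 0 0.4 0 0 0;-1 0 0 0.8 0 0 0;-1 0 0 0.9 0 0 0;-1 0 0 0.9 0 0 0"

```text
time_s: 6.7
tool_pos: [590.3, -143.9, 34.8]
orientation: [-1.957, -2.457, 0.0]
wrist_force: [-0.2, 0.1, 0.5]
finger_gap: -0.3
gripper_force: 0.0
```

Emit:
jog_arm:
  deltas: "-1 0 0 0.06 0 0 0;-1 0 0 0.12 0 0 0;-1 0 0 0.18 0 0 0;-1 0 0 0.18 0 0 0"

```text
time_s: 7.2
tool_pos: [590.4, -144.0, 26.2]
orientation: [-1.957, -2.457, 0.0]
wrist_force: [-0.2, 0.7, 0.1]
finger_gap: 0.2
gripper_force: 0.0
```

```bash
python3 look.py 5; python3 - <<'E'
import cv2,numpy as np
s=cv2.imread("pics/s5.png");w=cv2.imread("pics/w5.png")
cv2.imwrite("pics/c5.png",np.vstack([cv2.resize(s[150:260,180:320],(560,440),interpolation=cv2.INTER_CUBIC)]))
E
```

```text
[ 590.3898285  -144.0386646    26.20595582] [-0.21912497  0.69801021  0.05278741]
```

View pics/c5.png

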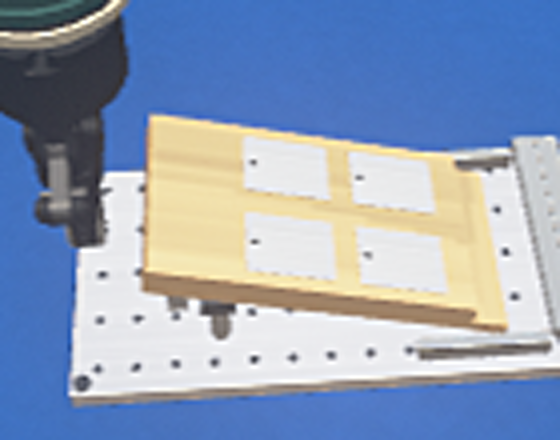

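The scene crop shows the shut fingertips at (88,243), still hovering over the rear of the bed, so they really are shorter than the TCP spec says. I'll keep feeling downward for the bed.

Emit:
jog_arm:
  deltas: "-1 0 0 0.08 0 0 0;-1 0 0 0.16 0 0 0;-1 0 0 0.24 0 0 0;-1 0 0 0.24 0 0 0"

```text
time_s: 7.8
tool_pos: [590.2, -144.0, 13.9]
orientation: [-1.957, -2.457, 0.0]
wrist_force: [-0.0, 0.8, -0.9]
finger_gap: 0.0
gripper_force: 0.0
```

Emit:
jog_arm:
  deltas: "-1 0 0 0.05 0 0 0;-1 0 0 0.1 0 0 0;-1 0 0 0.1 0 0 0"

```text
time_s: 8.18
tool_pos: [590.4, -144.1, 9.2]
orientation: [-1.957, -2.457, 0.0]
wrist_force: [-0.6, -0.0, 0.5]
finger_gap: -0.2
gripper_force: 0.0
```

Emit:
jog_arm:
  deltas: "-1 0 0 0.05 0 0 0;-1 0 0 0.1 0 0 0;-1 0 0 0.1 0 0 0"

```text
time_s: 8.55
tool_pos: [590.4, -144.0, 4.1]
orientation: [-1.957, -2.457, 0.0]
wrist_force: [-1.0, -0.3, 0.5]
finger_gap: -0.2
gripper_force: 0.0
```

Emit:
jog_arm:
  deltas: "-1 0 0 0.04 0 0 0;-1 0 0 0.08 0 0 0;-1 0 0 0.08 0 0 0"

```text
time_s: 8.93
tool_pos: [590.4, -144.1, 0.2]
orientation: [-1.957, -2.457, 0.0]
wrist_force: [0.3, -0.6, -0.3]
finger_gap: -0.4
gripper_force: 0.0
```

```bash
python3 look.py 6; python3 - <<'E'
from h import *
s=cam("scene")
for k in "456":
    g=cv2.cvtColor(cv2.imread(f"pics/s{k}.png"),cv2.COLOR_BGR2HSV)
    m=(g[...,2]<110)&(g[...,1]<150)
    print(k,[(x,[int(r) for r in np.nonzero(m[180:240,x])[0]+180][-3:]) for x in range(195,210,2)])
    st=np.load(f"pics/st{k}.npy",allow_pickle=True).item();Rt=R.from_rotvec(st["orientation"]).as_matrix()
    for z in (0,-10,-20,-30): print(z,proj(s,[st["tool_pos"]+Rt@np.array([x,0,z]) for x in(-11,11)]).round(1).tolist())
E
```

```text
[ 5.90397990e+02 -1.44057987e+02  1.58548908e-01] [ 0.28358359 -0.5648162  -0.32624793]
4 [(195, [193, 194, 195]), (197, [193, 194, 195]), (199, [193, 194, 195]), (201, [192, 193, 194]), (203, [195]), (205, [218]), (207, []), (209, [])]
0 [[195.1, 199.6], [205.0, 199.1]]
-10 [[194.5, 196.6], [204.5, 196.0]]
-20 [[193.8, 193.5], [203.9, 193.0]]
-30 [[193.2, 190.4], [203.3, 189.8]]
5 [(195, [203, 204, 205]), (197, [206, 207, 208]), (199, [209, 210, 211]), (201, [209, 210, 211]), (203, [208, 209, 210]), (205, [209, 210, 218]), (207, []), (209, [])]
0 [[198.3, 215.0], [207.7, 214.4]]
-10 [[197.7, 212.2], [207.2, 211.7]]
-20 [[197.2, 209.5], [206.7, 208.9]]
-30 [[196.6, 206.6], [206.2, 206.1]]
6 [(195, [197, 212, 213]), (197, [211, 212, 213]), (199, [215, 216, 217]), (201, [216, 217, 218]), (203, [216, 217, 218]), (205, [216, 217, 218]), (207, [183, 184, 185]), (209, [181, 182, 183])]
0 [[199.8, 221.8], [209.0, 221.3]]
-10 [[199.2, 219.2], [208.5, 218.7]]
-20 [[198.7, 216.6], [208.0, 216.0]]
-30 [[198.1, 213.9], [207.5, 213.3]]
```

Emit:
jog_arm:
  deltas: "-1 0 0 0.03 0 0 0;-1 0 0 0.06 0 0 0;-1 0 0 0.06 0 0 0"

```text
time_s: 9.4
tool_pos: [590.4, -144.0, -2.8]
orientation: [-1.957, -2.457, 0.0]
wrist_force: [-0.2, 0.1, -0.3]
finger_gap: -0.0
gripper_force: 0.0
```

Emit:
jog_arm:
  deltas: "-1 0 0 0.03 0 0 0;-1 0 0 0.06 0 0 0;-1 0 0 0.06 0 0 0"

```text
time_s: 9.78
tool_pos: [590.4, -144.0, -5.8]
orientation: [-1.957, -2.457, 0.0]
wrist_force: [0.9, -0.3, 0.6]
finger_gap: -0.4
gripper_force: 0.0
```

Emit:
jog_arm:
  deltas: "-1 0 0 0.03 0 0 0;-1 0 0 0.06 0 0 0;-1 0 0 0.06 0 0 0"

```text
time_s: 10.15
tool_pos: [590.6, -144.1, -7.8]
orientation: [1.957, 2.457, -0.0]
wrist_force: [-6.9, 0.7, 17.0]
finger_gap: -0.1
gripper_force: 8.5
```

Emit:
jog_arm:
  deltas: "-1 0 0 0.03 0 0 0;-1 0 0 0.06 0 0 0;-1 0 0 0.06 0 0 0"

```text
time_s: 10.52
tool_pos: [590.9, -144.1, -8.1]
orientation: [1.957, 2.456, -0.002]
wrist_force: [-27.3, 4.6, 70.1]
finger_gap: 0.1
gripper_force: 35.0
```

```bash
python3 look.py 7; python3 - <<'E'
from h import *
s=cam("scene")
for k in "7":
    g=cv2.cvtColor(cv2.imread(f"pics/s{k}.png"),cv2.COLOR_BGR2HSV)
    m=(g[...,2]<110)&(g[...,1]<150)
    print(k,[(x,[int(r) for r in np.nonzero(m[180:240,x])[0]+180][-3:]) for x in range(195,210,2)])
E
```

```text
[ 590.88468923 -144.11925996   -8.10263956] [-27.32295808   4.64451099  70.13764768]
7 [(195, [214, 215, 216]), (197, [200, 214, 215]), (199, [216, 217, 218]), (201, [218, 219, 220]), (203, [218, 219, 220]), (205, [218, 219, 220]), (207, [215, 216, 217]), (209, [185, 186, 187])]
```

Bed contact came at a reported z of about -7.5, so the shut tips sit 19 mm behind the reported TCP. That means the working grasp point is at reported z + 38. I'll lift, reopen and push at the right height.

Emit:
jog_arm:
  deltas: "-1 0 0 -0.5 0 0 0;0.4 0 0 -1 0 0 0;0.4 0 0 -1 0 0 0;0.4 0 0 -1 0 0 0;0.4 0.1 0 -1 0 0 0;0.4 0.2 0 -1 0 0 0;0.4 0.3 0 -1 0 0 0;0.4 0.36 0 -1 0 0 0;0.4 0.4 0 -1 0 0 0"

```text
time_s: 11.75
tool_pos: [586.0, -124.3, 38.4]
orientation: [-1.957, -2.457, -0.0]
wrist_force: [0.9, -0.4, 0.4]
finger_gap: 60.0
gripper_force: 0.0
```

Emit:
jog_arm:
  deltas: "0.4 0.05 0 0 0 0 0;0.4 0.1 0 0 0 0 0;0.4 0.15 0 0 0 0 0;0.4 0.2 0 0 0 0 0;0.4 0.25 0 0 0 0 0;0.4 0.3 0 0 0 0 0;0.4 0.35 0 0 0 0 0;0.4 0.4 0 0 0 0 0"

```text
time_s: 12.75
tool_pos: [581.5, -104.9, 38.4]
orientation: [-1.957, -2.457, 0.0]
wrist_force: [0.4, -0.4, 0.1]
finger_gap: 60.0
gripper_force: 0.4
```

```bash
python3 look.py 8; cat > edge.py <<'E'
from h import *
import sys
for k in sys.argv[1:]:
    hsv=cv2.cvtColor(cv2.imread(f"pics/w{k}.png"),cv2.COLOR_BGR2HSV); m=((hsv[...,0]<30)&(hsv[...,1]>50)&(hsv[...,2]>90))
    st=np.load(f"pics/st{k}.npy",allow_pickle=True).item(); c=cam("wrist",st)
    r=[[x,np.nonzero(m[:,x])[0].max()] for x in (230,250,270)]
    P=onz(c,r,87); Rt=R.from_rotvec(st["orientation"]).as_matrix()
    row=np.nonzero(m[150])[0]; Q=onz(c,[[row.min(),150],[row.max(),150]],82)
    print(k,r,((P-st["tool_pos"])@Rt).round(1).tolist(),"sides",((Q-st["tool_pos"])@Rt).round(1).tolist(),P[1].round(1))
E
python3 edge.py 2 8
```

```text
[ 581.51272859 -104.9410298    38.36229188] [ 0.35160506 -0.40951444  0.13272607]
2 [[230, np.int64(239)], [250, np.int64(240)], [270, np.int64(240)]] [[0.8, -11.5, -6.6], [0.2, -1.6, -6.6], [0.2, 8.3, -6.6]] sides [[44.4, -56.4, -1.6], [44.4, 55.1, -1.6]] [ 579.9 -105.1   87. ]
8 [[230, np.int64(241)], [250, np.int64(241)], [270, np.int64(241)]] [[18.6, -8.4, -48.6], [18.6, -1.1, -48.6], [18.6, 6.1, -48.6]] sides [[51.1, -54.6, -43.6], [51.1, 54.1, -43.6]] [576.2 -87.   87. ]
```

```bash
python3 - <<'E'
from h import *
s=cam("scene");yaw=1.796; O=np.array([556,16,0]);ex=np.array([np.cos(yaw),np.sin(yaw),0]);ey=np.array([-ex[1],ex[0],0])
cv2.imwrite("pics/s0.png",cv2.imread("pics/scene0.png"))
for k in "0578":
    g=cv2.cvtColor(cv2.imread(f"pics/s{k}.png"),cv2.COLOR_BGR2HSV)
    m=((g[...,0]<30)&(g[...,1]>60)&(g[...,2]>110)).astype(np.uint8); m[:170]=0;m[255:]=0;m[:,:190]=0;m[:,345:]=0
    print(k,m.sum(),[(r,int(np.nonzero(m[r])[0].min()),int(np.nonzero(m[r])[0].max())) for r in (195,205,215,222,226)], proj(s,[O+ex*(75+i)+ey*0+[0,0,16] for i in(0,20,36)]).round(1).tolist())
E
```

```text
0 2510 [(195, 217, 299), (205, 216, 301), (215, 216, 303), (222, 216, 304), (226, 247, 305)] [[303.5, 212.2], [311.7, 211.7], [318.3, 211.3]]
5 2496 [(195, 217, 299), (205, 216, 301), (215, 216, 303), (222, 216, 304), (226, 247, 305)] [[303.5, 212.2], [311.7, 211.7], [318.3, 211.3]]
7 2497 [(195, 217, 299), (205, 216, 301), (215, 216, 303), (222, 216, 304), (226, 247, 305)] [[303.5, 212.2], [311.7, 211.7], [318.3, 211.3]]
8 2482 [(195, 224, 306), (205, 224, 308), (215, 224, 310), (222, 224, 312), (226, 249, 313)] [[303.5, 212.2], [311.7, 211.7], [318.3, 211.3]]
```

The scene and wrist views agree: the board has moved about 18 mm. I'll continue the push.

Emit:
jog_arm:
  deltas: "0.4 0.04 0 0 0 0 0;0.4 0.08 0 0 0 0 0;0.4 0.12 0 0 0 0 0;0.4 0.16 0 0 0 0 0;0.4 0.2 0 0 0 0 0;0.4 0.24 0 0 0 0 0;0.4 0.24 0 0 0 0 0"

```text
time_s: 13.72
tool_pos: [578.9, -93.1, 38.4]
orientation: [-1.957, -2.457, -0.0]
wrist_force: [0.7, 0.5, -0.2]
finger_gap: 59.9
gripper_force: 0.0
```

Emit:
jog_arm:
  deltas: "0.4 0.03 0 0 0 0 0;0.4 0.06 0 0 0 0 0;0.4 0.06 0 0 0 0 0"

```text
time_s: 14.1
tool_pos: [578.2, -90.3, 38.4]
orientation: [-1.957, -2.457, -0.0]
wrist_force: [0.3, -0.2, 0.5]
finger_gap: 60.1
gripper_force: 0.0
```

Emit:
jog_arm:
  deltas: "0.4 0.03 0 0 0 0 0;0.4 0.06 0 0 0 0 0;0.4 0.06 0 0 0 0 0"

```text
time_s: 14.48
tool_pos: [577.5, -87.4, 38.4]
orientation: [-1.957, -2.457, 0.0]
wrist_force: [-0.3, -0.1, -0.3]
finger_gap: 59.9
gripper_force: 0.2
```

Emit:
jog_arm:
  deltas: "0.4 0.02 0 0 0 0 0;0.4 0.04 0 0 0 0 0;0.4 0.04 0 0 0 0 0"

```text
time_s: 14.85
tool_pos: [577.2, -87.0, 38.5]
orientation: [1.958, 2.455, -0.001]
wrist_force: [0.9, -7.5, 0.8]
finger_gap: 59.7
gripper_force: 4.0
```

Emit:
jog_arm:
  deltas: "0.4 0.02 0 0 0 0 0;0.4 0.04 0 0 0 0 0;0.4 0.04 0 0 0 0 0"

```text
time_s: 15.22
tool_pos: [577.0, -86.7, 38.7]
orientation: [1.959, 2.453, -0.003]
wrist_force: [1.2, -16.8, 2.7]
finger_gap: 59.8
gripper_force: 8.1
```

```bash
python3 look.py 9; python3 edge.py 8 9; python3 - <<'E'
from h import *
for k in "089":
    g=cv2.cvtColor(cv2.imread(f"pics/s{k}.png"),cv2.COLOR_BGR2HSV)
    m=((g[...,0]<30)&(g[...,1]>60)&(g[...,2]>110)).astype(np.uint8); m[:170]=0;m[255:]=0;m[:,:190]=0;m[:,345:]=0
    print(k,m.sum(),[(r,int(np.nonzero(m[r])[0].min()),int(np.nonzero(m[r])[0].max())) for r in (195,205,215,222,226)])
E
```

```text
[577.04086043 -86.71133807  38.73220784] [  1.21394348 -16.7558539    2.72118897]
8 [[230, np.int64(241)], [250, np.int64(241)], [270, np.int64(241)]] [[18.6, -8.4, -48.6], [18.6, -1.1, -48.6], [18.6, 6.1, -48.6]] sides [[51.1, -54.6, -43.6], [51.1, 54.1, -43.6]] [576.2 -87.   87. ]
9 [[230, np.int64(241)], [250, np.int64(241)], [270, np.int64(241)]] [[18.5, -8.4, -48.3], [18.5, -1.1, -48.3], [18.5, 6.1, -48.3]] sides [[51.1, -53.2, -43.4], [51.1, 52.4, -43.4]] [571.8 -68.8  87. ]
0 2510 [(195, 217, 299), (205, 216, 301), (215, 216, 303), (222, 216, 304), (226, 247, 305)]
8 2482 [(195, 224, 306), (205, 224, 308), (215, 224, 310), (222, 224, 312), (226, 249, 313)]
9 2259 [(195, 231, 309), (205, 232, 311), (215, 232, 313), (222, 231, 315), (226, 251, 316)]
```

The hard stop came after 36 mm of travel, right where the back wall was predicted, and the tongue is under the lip. Next I'll press the raised end down with shut fingers.

Emit:
jog_arm:
  deltas: "0.4 -0.15 0 0 0 0 0;0.4 -0.15 0 -0.6 0 0 0;-1 -0.15 0 -1.2 0 0 0;-1 0.2 0 -1.2 0 0 0;-1 0.5 0 -1.2 0 0 0;-1 0.5 0 -1.2 0 0 0;-1 0.5 0 -0.8 0 0 0;-1 0.5 0 -0.6 0 0 0"

```text
time_s: 16.32
tool_pos: [570.2, -59.7, 66.3]
orientation: [-1.957, -2.455, 0.002]
wrist_force: [0.1, 0.3, -0.0]
finger_gap: -0.1
gripper_force: 0.0
```

Emit:
jog_arm:
  deltas: "-1 0 0 0.06 0 0 0;-1 0 0 0.12 0 0 0;-1 0 0 0.18 0 0 0;-1 0 0 0.24 0 0 0;-1 0 0 0.3 0 0 0;-1 0 0 0.36 0 0 0"

```text
time_s: 17.08
tool_pos: [571.3, -59.6, 50.5]
orientation: [1.957, 2.457, -0.0]
wrist_force: [-0.7, -3.3, 6.2]
finger_gap: -0.1
gripper_force: 2.5
```

Emit:
jog_arm:
  deltas: "-1 0 0 0.07 0 0 0;-1 0 0 0.14 0 0 0;-1 0 0 0.21 0 0 0;-1 0 0 0.28 0 0 0;-1 0 0 0.35 0 0 0;-1 0 0 0.42 0 0 0;-1 0 0 0.49 0 0 0;-1 0 0 0.56 0 0 0;-1 0 0 0.63 0 0 0"

```text
time_s: 18.2
tool_pos: [571.1, -59.3, 18.7]
orientation: [1.957, 2.457, 0.0]
wrist_force: [1.3, -2.8, 4.6]
finger_gap: 0.1
gripper_force: 2.2
```

Emit:
jog_arm:
  deltas: "-1 0 0 0.04 0 0 0;-1 0 0 0.08 0 0 0;-1 0 0 0.08 0 0 0"

```text
time_s: 18.58
tool_pos: [570.8, -59.0, 14.6]
orientation: [-1.957, -2.457, 0.0]
wrist_force: [-0.1, 0.1, 0.3]
finger_gap: -0.2
gripper_force: 0.2
```

Emit:
jog_arm:
  deltas: "-1 0 0 0.04 0 0 0;-1 0 0 0.06 0 0 0;-1 0 0 0.06 0 0 0"

```text
time_s: 18.95
tool_pos: [570.9, -59.1, 11.7]
orientation: [-1.957, -2.457, 0.0]
wrist_force: [0.3, -0.6, 0.6]
finger_gap: 0.2
gripper_force: 0.1
```

Emit:
jog_arm:
  deltas: "-1 0 0 0.03 0 0 0;-1 0 0 0.04 0 0 0;-1 0 0 0.04 0 0 0"

```text
time_s: 19.32
tool_pos: [571.0, -59.2, 10.3]
orientation: [-1.957, -2.457, 0.0]
wrist_force: [-4.8, -1.1, 14.0]
finger_gap: -0.0
gripper_force: 6.8
```

Flat contact came at a reported z of 10.5 (tip at 30 mm), so the board is down. I'll lift and measure the gap.

Emit:
jog_arm:
  deltas: "-1 0 0 -1 0 0 0;-1 -0.4 0 -2.2 0 0 0;-1 -0.4 0 -2.2 0 0 0;-1 -0.4 0 -2.2 0 0 0;-1 -0.4 0 -2.2 0 0 0"

```text
time_s: 19.95
tool_pos: [574.8, -78.3, 118.7]
orientation: [-1.956, -2.456, 0.001]
wrist_force: [0.1, -0.4, -0.9]
finger_gap: 0.2
gripper_force: 0.0
```

```bash
python3 look.py 10; python3 - <<'E'
from h import *
im=cv2.imread("pics/w10.png");st=np.load("pics/st10.npy",allow_pickle=True).item();c=cam("wrist",st)
h=cv2.cvtColor(im,cv2.COLOR_BGR2HSV)
for x in (215,225,240,265,280,290):
    print(x,"rows150+",[tuple(int(v) for v in h[r,x]) for r in range(170,236,2)])
print(proj(c,[st["tool_pos"]+np.array([0,0,30-st["tool_pos"][2]])]))
E
```

```text
[574.83363883 -78.26637653 118.6963436 ] [ 0.08930111 -0.36577305 -0.88847046]
215 rows150+ [(19, 67, 178), (19, 70, 178), (19, 70, 178), (19, 70, 178), (19, 68, 177), (19, 69, 178), (19, 69, 178), (19, 69, 177), (19, 70, 179), (19, 67, 179), (19, 69, 177), (18, 50, 179), (128, 5, 186), (113, 16, 197), (110, 16, 197), (111, 17, 196), (111, 19, 174), (113, 28, 109), (115, 29, 97), (111, 20, 125), (113, 17, 183), (113, 16, 192), (113, 16, 192), (113, 16, 192), (113, 16, 196), (113, 16, 197), (113, 15, 198), (110, 15, 198), (111, 17, 190), (115, 22, 126), (111, 36, 91), (111, 30, 110), (111, 19, 176)]
225 rows150+ [(19, 66, 185), (19, 69, 185), (19, 68, 185), (19, 66, 185), (19, 66, 185), (19, 68, 185), (19, 69, 184), (18, 68, 185), (18, 68, 184), (19, 68, 185), (19, 69, 185), (18, 52, 185), (130, 4, 187), (113, 16, 197), (114, 16, 163), (15, 11, 93), (23, 22, 93), (23, 8, 126), (108, 16, 159), (108, 19, 164), (108, 20, 164), (108, 20, 163), (108, 20, 164), (108, 18, 167), (108, 15, 173), (112, 15, 192), (111, 17, 196), (111, 17, 197), (112, 14, 195), (113, 16, 196), (113, 16, 196), (11
[... 1440 characters left out ...]
167), (113, 13, 171), (113, 16, 194), (110, 15, 198), (113, 15, 198), (113, 15, 198), (111, 17, 199), (111, 17, 198), (111, 17, 199), (111, 17, 198)]
290 rows150+ [(19, 67, 191), (19, 67, 190), (19, 65, 191), (19, 67, 190), (19, 66, 190), (19, 68, 190), (19, 66, 190), (19, 66, 189), (18, 66, 190), (19, 67, 190), (18, 65, 191), (19, 60, 191), (4, 9, 191), (115, 15, 201), (112, 16, 176), (0, 0, 108), (20, 16, 94), (24, 11, 111), (105, 13, 155), (106, 17, 164), (108, 19, 164), (110, 19, 165), (110, 18, 168), (109, 17, 168), (111, 15, 172), (112, 14, 196), (111, 17, 199), (110, 15, 199), (110, 15, 199), (111, 17, 197), (111, 17, 192), (111, 17, 194), (110, 16, 196)]
[[253.68105788 188.91712077]]
```

```bash
cat > gap.py <<'E'
from h import *
import sys
k=sys.argv[1]
im=cv2.imread(f"pics/w{k}.png");st=np.load(f"pics/st{k}.npy",allow_pickle=True).item();c=cam("wrist",st)
h=cv2.cvtColor(im,cv2.COLOR_BGR2HSV).astype(float);v=h[...,2]
print("stop cols row212",[int(x) for x in range(200,310) if v[212,x]<178])
Rt=R.from_rotvec(st["orientation"]).as_matrix()
pts=[]
for x0 in (232,275):
    p=np.median(v[:,x0-6:x0+7],axis=1); s=np.median(h[:,x0-6:x0+7,1],axis=1)
    def cross(a,r0,r1,lev):
        for r in range(r0,r1):
            if (a[r]-lev)*(a[r+1]-lev)<=0 and a[r]!=a[r+1]: return r+(a[r]-lev)/(a[r]-a[r+1])
    e=cross(s,185,205,36); f=cross(p,201,212,125); b=cross(p,212,226,182)
    P=onz(c,[[x0,e],[x0,f],[x0,b]],30)
    print([round(q,1) for q in (e,f,b)],((P-st["tool_pos"])@Rt).round(1).tolist(),P.round(1).tolist()); pts.append(P)
print("yaw edge",np.arctan2(*(pts[0]-pts[1])[0][[1,0]]))
E
python3 gap.py 10
```

```text
stop cols row212 [216, 217, 218, 219, 220, 221, 222, 223, 224, 225, 226, 227, 228, 229, 230, 231, 232, 233, 234, 235, 236, 237, 238, 239, 240, 241, 242, 243, 244, 245, 246, 247, 248, 249, 250, 251, 252, 253, 254, 255, 256, 257, 258, 259, 260, 261, 262, 263, 264, 265, 266, 267, 268, 269, 270, 271, 272, 273, 274, 275, 276, 277, 278, 279, 280, 281, 282, 283, 284, 285, 286, 287, 288, 289, 290, 291, 292, 293]
[np.float64(192.6), np.float64(204.0), np.float64(218.8)] [[-3.1, -16.4, 88.7], [-12.2, -16.6, 88.7], [-24.3, -16.8, 88.7]] [[559.3, -84.9, 30.0], [561.2, -93.9, 30.0], [563.7, -105.7, 30.0]]
[np.float64(192.9), np.float64(204.5), np.float64(219.0)] [[-3.2, 16.5, 88.7], [-12.5, 16.6, 88.7], [-24.5, 16.8, 88.6]] [[591.4, -77.7, 30.0], [593.7, -86.7, 30.0], [596.6, -98.3, 30.0]]
yaw edge -2.920854410601928
```

Emit:
jog_arm:
  deltas: "1 7.63 0.89 0 0 0 -9.68;1 7.63 0.89 0 0 0 -9.68;1 7.63 0.89 0 0 0 -9.68;1 7.63 0.89 0 0 0 -9.68;1 7.63 0.89 0 0 0 -9.68;1 7.63 0.89 0 0 0 -9.68;1 7.63 0.89 0 0 0 -9.68;1 7.63 0.89 0 0 0 -9.68;1 7.63 0.89 0 0 0 -9.68"

```text
time_s: 21.18
tool_pos: [534.1, 301.4, 119.5]
orientation: [-0.522, -3.098, 0.002]
wrist_force: [0.3, 0.1, -0.3]
finger_gap: 85.1
gripper_force: 0.0
```

```bash
python3 look.py 11; cp pics/w11.png pics/v11.png
```

```text
[534.12622189 301.35733387 119.49936615] [ 0.29249443  0.1032574  -0.30543371]
```

View pics/v11.png

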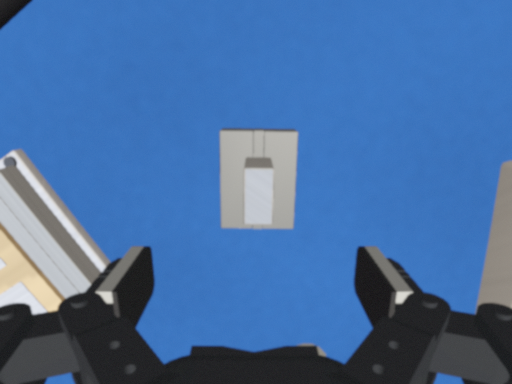

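The wrist view shows the rack at columns 221–297, rows 129–229, and the gauge's block top at columns 245–273, rows 167–223, almost square to the fingers.

```bash
python3 - <<'E'
from h import *
st=np.load("pics/st11.npy",allow_pickle=True).item();c=cam("wrist",st);Rt=R.from_rotvec(st["orientation"]).as_matrix()
im=cv2.imread("pics/w11.png");h=cv2.cvtColor(im,cv2.COLOR_BGR2HSV)
L=lambda P:((P-st["tool_pos"])@Rt).round(1).tolist()
m=((h[...,1]<60)&(h[...,0]>100)&(h[...,2]>165)).astype(np.uint8); m[:,:210]=0;m[:,310:]=0;m[:120]=0;m[240:]=0
k=max(cv2.findContours(m,0,2)[0],key=cv2.contourArea);r=cv2.minAreaRect(k);print(r)
P=onz(c,cv2.boxPoints(r),62);print(L(P),L(P.mean(0)[None]),[np.linalg.norm(P[i]-P[i-1]).round(1) for i in range(4)])
m=(h[...,1]<90).astype(np.uint8); m[:,:210]=0;m[:,310:]=0;m[:120]=0;m[240:]=0
k=max(cv2.findContours(m,0,2)[0],key=cv2.contourArea);r=cv2.minAreaRect(k);print(r)
P=onz(c,cv2.boxPoints(r),20);print(L(P),L(P.mean(0)[None]),[np.linalg.norm(P[i]-P[i-1]).round(1) for i in range(4)])
E
```

```text
((257.9834289550781, 196.53073120117188), (27.611520767211914, 54.91069412231445), 1.7899105548858643)
[[-16.5, -6.7, 57.5], [22.1, -5.3, 57.5], [21.5, 12.8, 57.5], [-17.1, 12.3, 57.5]] [[2.5, 3.3, 57.5]] [np.float64(19.0), np.float64(38.6), np.float64(18.2), np.float64(38.6)]
((258.0, 178.5), (99.0, 78.0), 90.0)
[[43.8, -26.0, 99.5], [43.8, 33.3, 99.5], [-36.8, 36.1, 99.5], [-36.9, -28.2, 99.5]] [[3.5, 3.8, 99.5]] [np.float64(80.7), np.float64(59.2), np.float64(80.7), np.float64(64.2)]
```

Emit:
jog_arm:
  deltas: "1 0.05 0.07 1 0 0 0.15;1 0.05 0.07 1.8 0 0 0.15;1 0.05 0.07 2.2 0 0 0.15;1 0.05 0.07 2.2 0 0 0.15;-1 0.05 0.07 2.2 0 0 0.15;-1 0.05 0.07 2.2 0 0 0.15;-1 0.05 0.07 2.2 0 0 0.15;-1 0.05 0.07 2.2 0 0 0.15;-1 0.05 0.07 2.2 0 0 0.15"
  force: 60

```text
time_s: 22.4
tool_pos: [532.6, 306.9, 10.5]
orientation: [0.543, 3.094, -0.001]
wrist_force: [-2.3, -3.6, 9.1]
finger_gap: 19.4
gripper_force: 58.7
```

Emit:
jog_arm:
  deltas: "-1 0 0 -1 0 0 0;-1 0 0 -2 0 0 0;-1 -3.494 -7.085 -2 0 0 -5.44;-1 -3.494 -7.085 -2 0 0 -5.44;-1 -3.494 -7.085 -2 0 0 -5.44;-1 -3.494 -7.085 -2 0 0 -5.44;-1 -3.494 -7.085 -2 0 0 -5.44;-1 -3.494 -7.085 -2 0 0 -5.44;-1 -3.494 -7.085 -2 0 0 -5.44;-1 -3.494 -7.085 -2 0 0 -5.44"

```text
time_s: 23.65
tool_pos: [576.0, -87.6, 109.7]
orientation: [0.343, -3.122, 0.0]
wrist_force: [0.1, 1.5, -1.7]
finger_gap: 19.2
gripper_force: 59.0
```

Emit:
jog_arm:
  deltas: "-1 0 0 0.6 0 0 0;-1 0 0 0.6 0 0 0;-1 0 0 0.6 0 0 0;-1 0 0 0.6 0 0 0"

```text
time_s: 24.15
tool_pos: [576.6, -85.1, 80.9]
orientation: [-0.349, 3.121, -0.0]
wrist_force: [-0.3, 0.1, -1.1]
finger_gap: 19.0
gripper_force: 59.0
```

```bash
python3 look.py 12; python3 - <<'E'
from h import *
st=np.load("pics/st12.npy",allow_pickle=True).item();c=cam("wrist",st);Rt=R.from_rotvec(st["orientation"]).as_matrix()
print(st["finger_gap"],st["orientation"])
G=np.array([[576.4,-85.8,30.]]);print(((G-st["tool_pos"])@Rt).round(1),proj(c,G))
h=cv2.cvtColor(cv2.imread("pics/w12.png"),cv2.COLOR_BGR2HSV)
for tx in (24,28,40):
    row=int(proj(c,[st["tool_pos"]+Rt@np.array([tx,0,st["tool_pos"][2]-30])])[0][1])
    print(tx,row,[(x,)+tuple(int(v) for v in h[row,x]) for x in range(215,300,2)])
E
```

```text
[576.57753321 -85.05059587  80.86042851] [-0.336189    0.14324852 -1.05070199]
19.02140034883596 [-3.49018877e-01  3.12105724e+00 -4.21433019e-04]
[[ 0.4 -0.7 50.9]] [[252.16273789 202.88048597]]
24 167 [(215, 113, 17, 180), (217, 111, 18, 180), (219, 111, 18, 180), (221, 113, 18, 180), (223, 113, 18, 180), (225, 115, 16, 173), (227, 110, 10, 146), (229, 109, 19, 148), (231, 111, 22, 149), (233, 109, 19, 147), (235, 110, 21, 147), (237, 110, 21, 147), (239, 106, 19, 145), (241, 109, 19, 147), (243, 110, 11, 141), (245, 113, 7, 142), (247, 113, 19, 178), (249, 111, 18, 181), (251, 111, 18, 181), (253, 111, 18, 181), (255, 111, 20, 182), (257, 117, 15, 174), (259, 16, 44, 155), (261, 18, 72, 162), (263, 19, 72, 162), (265, 19, 71, 162), (267, 19, 73, 161), (269, 19, 74, 161), (271, 19, 72, 162), (273, 20, 73, 160), (275, 20, 73, 161), (277, 19, 73, 161), (279, 20, 72, 162), (281, 19, 71, 161), (283, 19, 73, 161), (285, 19, 73, 161), (287, 19, 72, 162), (289, 19, 72, 163), (291, 19, 71, 161), (293, 18, 72, 162), (295, 19, 73, 160), (297, 19, 72, 162), (299, 18, 73, 161)]
28 161 [(215, 1
[... 1061 characters left out ...]
, 183), (233, 111, 20, 183), (235, 111, 18, 180), (237, 113, 18, 181), (239, 111, 18, 182), (241, 109, 20, 182), (243, 111, 18, 183), (245, 111, 19, 184), (247, 111, 18, 183), (249, 111, 18, 183), (251, 113, 18, 183), (253, 113, 17, 182), (255, 111, 18, 182), (257, 115, 16, 175), (259, 16, 43, 160), (261, 18, 70, 167), (263, 18, 71, 168), (265, 18, 70, 168), (267, 19, 71, 168), (269, 19, 71, 168), (271, 19, 71, 166), (273, 19, 72, 167), (275, 19, 71, 168), (277, 19, 73, 168), (279, 19, 71, 168), (281, 19, 71, 168), (283, 19, 71, 168), (285, 19, 71, 168), (287, 19, 72, 167), (289, 19, 72, 167), (291, 19, 72, 167), (293, 18, 70, 167), (295, 19, 70, 167), (297, 19, 72, 167), (299, 19, 69, 167)]
```

```bash
python3 - <<'E'
from h import *
st=np.load("pics/st12.npy",allow_pickle=True).item();c=cam("wrist",st);Rt=R.from_rotvec(st["orientation"]).as_matrix()
Q=lambda x,y,z:proj(c,[st["tool_pos"]+Rt@np.array([x,y,z])])[0].round(1)
print("block front bottom",Q(20,-10,-9.5),Q(20,10,-9.5),"top",Q(20,-10,-51.5),Q(20,10,-51.5),"blade",Q(15,-2.5,5.5),Q(15,2.5,5.5))
h=cv2.cvtColor(cv2.imread("pics/w12.png"),cv2.COLOR_BGR2HSV)
for row in (190,200,205,210,220): print(row,[(x,)+tuple(int(v) for v in h[row,x]) for x in list(range(222,246,2))+list(range(262,286,2))])
for g in(250,254): print(g,[(r,)+tuple(int(v) for v in h[r,g]) for r in range(170,240,4)])
for g in ([244.9,167],[258.3,167],[251.6,167],[226,167]): print(((onz(c,[g],30)-st["tool_pos"])@Rt).round(2))
E
```

```text
block front bottom [231.8 202.7] [274.3 202.7] top [224.5 239.4] [281.2 239.4] blade [248.2 203. ] [257.9 203. ]
190 [(222, 111, 18, 181), (224, 110, 17, 181), (226, 113, 13, 155), (228, 110, 16, 142), (230, 112, 19, 148), (232, 110, 21, 149), (234, 109, 19, 146), (236, 110, 21, 146), (238, 112, 19, 147), (240, 110, 21, 147), (242, 108, 17, 146), (244, 120, 2, 134), (262, 19, 70, 172), (264, 19, 70, 172), (266, 18, 71, 173), (268, 20, 70, 171), (270, 19, 71, 172), (272, 19, 70, 172), (274, 19, 70, 171), (276, 19, 71, 172), (278, 19, 70, 172), (280, 19, 70, 172), (282, 19, 69, 173), (284, 19, 70, 172)]
200 [(222, 113, 17, 176), (224, 111, 19, 176), (226, 110, 15, 157), (228, 109, 14, 146), (230, 112, 19, 149), (232, 109, 19, 150), (234, 109, 19, 147), (236, 109, 19, 146), (238, 110, 21, 146), (240, 110, 21, 149), (242, 109, 19, 147), (244, 120, 4, 137), (262, 19, 68, 180), (264, 19, 68, 179), (266, 19, 68, 179), (268, 19, 69, 180), (270, 18, 69, 180), (272, 19, 68, 179), (274, 19, 69, 178), (276, 18, 70, 178), (278, 19, 70, 179), (280, 19, 69, 178), (282, 19, 68, 179), (284, 19, 69, 1
[... 1573 characters left out ...]
, 18, 183), (194, 113, 17, 180), (198, 111, 18, 180), (202, 110, 17, 179), (206, 120, 7, 108), (210, 17, 24, 75), (214, 13, 24, 75), (218, 13, 23, 76), (222, 15, 20, 77), (226, 25, 20, 76), (230, 17, 24, 75), (234, 19, 27, 76), (238, 17, 24, 75)]
254 [(170, 113, 18, 183), (174, 113, 18, 180), (178, 111, 18, 185), (182, 113, 18, 181), (186, 111, 18, 183), (190, 113, 17, 182), (194, 113, 17, 181), (198, 113, 17, 180), (202, 112, 16, 179), (206, 0, 5, 93), (210, 21, 24, 75), (214, 13, 24, 75), (218, 13, 23, 77), (222, 21, 24, 75), (226, 19, 26, 77), (230, 17, 23, 79), (234, 15, 26, 79), (238, 19, 26, 78)]
[[24.38 -5.27 50.84]]
[[24.38  3.26 50.83]]
[[24.38 -1.   50.84]]
[[ 24.39 -17.3   50.84]]
```

Emit:
jog_arm:
  deltas: "-1 0 -0.024 0.4 0 0 0;-1 0 -0.024 0.8 0 0 0;-1 0 -0.024 0.86 0 0 0;-1 0 -0.024 0.94 0 0 0;-1 0 -0.024 1 0 0 0;-1 0 -0.024 1 0 0 0"

```text
time_s: 25.0
tool_pos: [576.4, -86.6, 29.9]
orientation: [-0.348, 3.122, 0.0]
wrist_force: [0.0, -0.1, -1.0]
finger_gap: 19.5
gripper_force: 59.0
```

Emit:
jog_arm:
  deltas: "-1 0 0 0.06 0 0 0;-1 0 0 0.12 0 0 0;-1 0 0 0.16 0 0 0;-1 0 0 0.16 0 0 0"

```text
time_s: 25.5
tool_pos: [576.2, -86.5, 21.7]
orientation: [0.348, -3.122, -0.0]
wrist_force: [0.1, 0.4, -0.5]
finger_gap: 19.4
gripper_force: 59.0
```

Emit:
jog_arm:
  deltas: "-1 0 0 0.02 0 0 0;-1 0 0 0.03 0 0 0;-1 0 0 0.03 0 0 0"

```text
time_s: 25.88
tool_pos: [576.4, -86.6, 20.7]
orientation: [-0.348, 3.122, -0.0]
wrist_force: [-1.3, -0.3, 4.9]
finger_gap: 19.3
gripper_force: 59.9
```

The shoulder touches at the expected height (a reported 20.7 against 20.5). I'll release and retreat.

Emit:
jog_arm:
  deltas: "0.2 0 0 0 0 0 0;0.2 0 0 0 0 0 0;0.2 0 0 0 0 0 0;0.2 0 0 0 0 0 0;0.2 0 0 -0.6 0 0 0;0.2 0 0 -1.6 0 0 0;0.2 0 0 -2.6 0 0 0;0.2 0 0 -2.6 0 0 0"

```text
time_s: 26.88
tool_pos: [578.0, -86.5, 153.9]
orientation: [-0.348, 3.117, -0.003]
wrist_force: [-0.1, 0.0, -1.2]
finger_gap: 51.6
gripper_force: 0.0
```

```bash
python3 look.py 13; python3 - <<'E'
from h import *
st=np.load("pics/st13.npy",allow_pickle=True).item();c=cam("wrist",st);Rt=R.from_rotvec(st["orientation"]).as_matrix()
h=cv2.cvtColor(cv2.imread("pics/w13.png"),cv2.COLOR_BGR2HSV)
Q=lambda P:proj(c,[P])[0].round(1)
tp=st["tool_pos"]
print("expected block-top corners",[proj(c,[np.array([576.4,-86.6,72])+Rt@np.array([a,b,0])])[0].round(1).tolist() for a,b in((20,-10),(20,10),(-20,-10),(-20,10))])
m=((h[...,1]<60)&(h[...,2]>120)).astype(np.uint8)
for r in range(150,236,8): print(r,[(x,int(h[r,x,1]),int(h[r,x,2])) for x in range(230,280,3)])
E
```

```text
[578.03576986 -86.53621513 153.8642521 ] [-0.08615308  0.02855479 -1.23190371]
expected block-top corners [[240.1, 161.4], [267.7, 161.4], [240.7, 213.4], [267.1, 213.4]]
150 [(230, 18, 196), (233, 18, 196), (236, 16, 161), (239, 19, 161), (242, 19, 160), (245, 19, 159), (248, 15, 154), (251, 17, 193), (254, 18, 198), (257, 17, 197), (260, 33, 171), (263, 69, 181), (266, 68, 181), (269, 69, 182), (272, 69, 182), (275, 68, 181), (278, 68, 180)]
158 [(230, 18, 197), (233, 17, 197), (236, 14, 164), (239, 17, 161), (242, 12, 128), (245, 18, 84), (248, 21, 84), (251, 24, 84), (254, 21, 84), (257, 24, 85), (260, 24, 85), (263, 22, 83), (266, 46, 110), (269, 68, 180), (272, 68, 183), (275, 67, 183), (278, 68, 184)]
166 [(230, 18, 197), (233, 17, 195), (236, 15, 158), (239, 18, 157), (242, 8, 157), (245, 20, 166), (248, 19, 165), (251, 18, 166), (254, 18, 167), (257, 17, 165), (260, 19, 165), (263, 17, 164), (266, 6, 159), (269, 62, 184), (272, 67, 189), (275, 65, 189), (278, 67, 190)]
174 [(230, 20, 192), (233, 17, 191), (236, 16, 162), (239, 19, 159), (242, 5, 155), (245, 18, 167), (248, 1
[... 1398 characters left out ...]
), (254, 14, 180), (257, 14, 179), (260, 24, 170), (263, 41, 173), (266, 51, 176), (269, 65, 187), (272, 67, 187), (275, 68, 188), (278, 66, 188)]
222 [(230, 18, 193), (233, 18, 193), (236, 18, 193), (239, 17, 193), (242, 18, 194), (245, 18, 195), (248, 18, 196), (251, 18, 196), (254, 18, 195), (257, 18, 194), (260, 42, 186), (263, 67, 193), (266, 66, 193), (269, 66, 193), (272, 67, 194), (275, 65, 193), (278, 66, 193)]
230 [(230, 18, 194), (233, 18, 194), (236, 18, 195), (239, 17, 195), (242, 18, 196), (245, 18, 196), (248, 18, 196), (251, 18, 196), (254, 18, 196), (257, 17, 195), (260, 44, 191), (263, 64, 198), (266, 66, 198), (269, 66, 198), (272, 64, 198), (275, 64, 198), (278, 64, 198)]
```

The block top sits at columns 241–267, rows ~162–213, which is where an upright, fully seated gauge should appear. The gripper is clear, so I'm handing in.

```bash
python3 -c "
from workcell import env; print(env.hand_in())"
```

```text
the job is handed in; nothing more can be done
None
```

I pushed the board home and pressed it flat, stood the gap gauge fully in the gap and let go of it, then handed the job in at about 27 s of the 51 s allowed; no verdict came back.

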